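# Rack the guard panels in their spring-clip shoes

## Task

Pack the four green conveyor guard panels for transport: stand each one in the wooden spring-clip shoe of its own length and press it straight down until it is fully home, with its foot rail flat on the block and the clips snapped in over it. Leave the rust-brown scrap panel standing where it is.

Things in the scene. Friction and masses are not known exactly. Their poses are not given: they have to be found in the camera images.
- panel_a: Green guard panel 50 mm long, upright on its bare-metal foot rail; 0.12 kg or so. Origin: centre of underside, z up, y along it, x through it; either way round is alike. Web 50 mm long, 10 mm thick, top edge at z = 82 mm, top corners rounded. Foot rail 50 mm long, 32 mm thick, 12 mm high, round beads along both sides. Pinch the web from above across x.
- panel_b: Green guard panel 70 mm long, upright on its bare-metal foot rail; 0.14 kg or so. Origin: centre of underside, z up, y along it, x through it; either way round is alike. Web 70 mm long, 10 mm thick, top edge at z = 82 mm, top corners rounded. Foot rail 70 mm long, 32 mm thick, 12 mm high, round beads along both sides. Pinch the web from above across x.
- panel_c: Green guard panel 90 mm long, upright on its bare-metal foot rail; 0.17 kg or so. Origin: centre of underside, z up, y along it, x through it; either way round is alike. Web 90 mm long, 10 mm thick, top edge at z = 82 mm, top corners rounded. Foot rail 90 mm long, 32 mm thick, 12 mm high, round beads along both sides. Pinch the web from above across x.
- panel_d: Green guard panel 110 mm long, upright on its bare-metal foot rail; 0.19 kg or so. Origin: centre of underside, z up, y along it, x through it; either way round is alike. Web 110 mm long, 10 mm thick, top edge at z = 82 mm, top corners rounded. Foot rail 110 mm long, 32 mm thick, 12 mm high, round beads along both sides. Pinch the web from above across x.
- shoe_a: Shoe for the 50 mm panel, fixed: wood block 72 x 86 mm, top at z = 16 mm, where the panel's underside seats. Origin: centre of underside, y along slot. Dark ears at the slot ends 66 mm apart, flared to 82 at z = 44. Bright spring clips: 23 mm apart at z = 30, flared to 48 at z = 52; the foot meets them 17 mm above its seat; push straight down with 5 to 15 N and it snaps in.
- shoe_b: Shoe for the 70 mm panel, fixed: wood block 72 x 106 mm, top at z = 16 mm, where the panel's underside seats. Origin: centre of underside, y along slot. Dark ears at the slot ends 86 mm apart, flared to 102 at z = 44. Bright spring clips: 23 mm apart at z = 30, flared to 48 at z = 52; the foot meets them 17 mm above its seat; push straight down with 5 to 15 N and it snaps in.
- shoe_c: Shoe for the 90 mm panel, fixed: wood block 72 x 126 mm, top at z = 16 mm, where the panel's underside seats. Origin: centre of underside, y along slot. Dark ears at the slot ends 106 mm apart, flared to 122 at z = 44. Bright spring clips: 23 mm apart at z = 30, flared to 48 at z = 52; the foot meets them 17 mm above its seat; push straight down with 5 to 15 N and it snaps in.
- shoe_d: Shoe for the 110 mm panel, fixed: wood block 72 x 146 mm, top at z = 16 mm, where the panel's underside seats. Origin: centre of underside, y along slot. Dark ears at the slot ends 126 mm apart, flared to 142 at z = 44. Bright spring clips: 23 mm apart at z = 30, flared to 48 at z = 52; the foot meets them 17 mm above its seat; push straight down with 5 to 15 N and it snaps in.
- scrap_panel: Rust-brown scrap panel, 80 mm long, one top corner missing, otherwise built like the green panels (32 mm thick foot, 10 mm web, 82 mm tall). Origin: centre of its underside. It has no shoe and stays where it stands.

How it is judged:
By the outcome, as a careful person would: the job done as asked, in the order asked, and still so for the second after the job is handed in, with the robot touching nothing.
It also fails if it takes over 109 s, if anything falls off the work surface, if the arm or the gripper's body presses on something with over 40 N, if the wrist force passes 120 N, or if a joint passes its speed limit or range.

## Robot

A 6-joint arm with a two-finger parallel gripper is mounted at the origin on a cart in front of the work surface, level with it; the furniture and walls round the work are solid. World frame = base frame: x ahead of the robot, y to its left, z up, the work surface at z = 0. Lengths are in mm, angles in rad, forces in N, time in s.
With the tool pointing down it reaches from about 275 to 1000 mm from the base axis. Payload 8.4 kg.
Tool frame: the origin (TCP) lies between the finger pads; the fingertips stand 19 mm ahead of it and the grasp point (between the pads) is the TCP; z points along the fingers, y is the line along which they close (so a half turn about z gives the same grasp; the last joint's range is limited). The gripper opens to 85 mm and grips with 20 to 120 N. Pads are 22 mm wide; open, the fingers measure 114 mm over their backs; the gripper's body (76 mm by 85 mm) begins 54 mm behind the grasp point. The pads swing forward as they close: fully open they stand 13 mm farther back than shut.
Start: joints at [1.144, 0.353, 1.633, -0, 1.155, -0.002], TCP at [257.586, 569.454, 250.281] pointing down, gripper open.
Joint ranges: [-2.63, 2.63], [-0.92, 2.1], [0.06, 2.66], [-1.3, 4.44], [0, 2.69], [-3.02, 3.02]. Speed limits (rad/s): [2.22, 2.22, 2.79, 3.14, 3.14, 3.14].

## Interface

Orientations are given as a unit quaternion [x, y, z, w].
In Python, from plant import monitor, get_image, calibration, workorder, cut_out gives the robot as it stands.
- The arm moves only by the tool servo_tool, never from a script. Its argument "increments" is a list of rows, each a list of 5 numbers: the shift along the tool's x, y, z in a scale on which 1.0 is 1000 mm, then the turn about the tool's z in parts of the range, where 1.0 means pi rad, then the finger opening in cm, from 0 to 8.54. In form: [[x, y, z, yaw, jaw], ...]. A call has 1 to 5 rows; each row is the pose to reach, as a shift and turn from the pose commanded when the call began, along the tool's axes at that moment; what a row does not reach only later rows make up. A row lasts 1/12 s, in which the tool goes at most 41.7 mm and 7.16 degrees, less where a joint would pass 70% of its speed; a pose out of reach is approached as far as the arm can. A call with a gripper value outside its range is refused whole. The fingers move at their own pace and stop on an object; "force" is the grip in N (left out, the last holds). Time passes only in rows, so rows that repeat a pose let the fingers close. It gives the time, the measured TCP pose, the force, the opening and the grip force at its end, in the units of the state.
- monitor.observe(): the state, without advancing time (a new reading comes with each control period).
- get_image(name): name is "scene" or "top" or "wrist"; returns the picture (480x640x3 uint8, blue, green, red); there is no depth.
- calibration(name): a dict with "fx", "fy", "cx", "cy" (pixels), "origin" and "attitude" of the camera in the world. Camera axes: x right, y down, z forward; pixel columns grow to the right and rows downward; lengths in mm; the calibration is good to about 2 mm. A picture is of the moment at which its call begins: read the wrist's pose just before it. calibration takes no time and is no camera call; for the wrist camera it gives the pose at the moment of the call.
- workorder.sign_off(): hands the job in; it is judged then, once.
Trained networks look in the newest picture that a camera, given by its name, has taken for a name from the list of things; names that differ only in an ending like _2 or _b are one class to them, and where a whole thing is asked for, a point or a joint stands for the part that bears it (a point fixed in the world has none). Each returns a list of dicts, best first, with "conf" (0 to 1); they miss things now and then, are a little off and sometimes report something else, mostly with a low value. They report only what shows in the picture. A call takes as long as a camera call.
- cut_out(thing, camera): "region" (480x640 bool, what is visible of it) and "box" ([left, top, width, height] in pixels, round what is visible of it).
The state is a dict: "time_s": time; "joint_positions": joint angles; "qvel": joint speeds; "tau": joint torques, N m; "ee_pos": TCP position; "orientation": TCP orientation; "wrist_force": force on the tool from outside, world axes, zero at the start; "moment": the same for the moment, N m; "gripper_width": finger opening in mm; "grasp_force": force on a finger pad.
Only numpy, scipy, OpenCV 4.12 (cv2) and the standard library are available. Lean on these libraries where they do the work, as an engineer would, in place of code of your own. Each camera call takes 0.05 s, during which the arm holds its last target. There are 200 camera calls.

## Working session

There is one attempt and no reset: what is moved stays moved. The work goes in short steps, Python scripts to look and compute and a tool call to move; the robot and the scene stay as the last step left them, time stands still between calls to the robot, and variables do not carry over. Pictures are saved under pics/ and viewed, at most 14 in all, crops included, and the job is handed in when it is done.

Besides the shell and the picture viewer there is one more tool, called after ">>>" as name(argument=value, ...) on one line, values as JSON. servo_tool: Moves the arm, as the interface text tells. Its arguments: {"type":"object","properties":{"increments":{"type":"array"},"force":{"type":"number"}},"required":["increments"]}

```bash
mkdir -p pics; ls; python3 - <<'E'
from plant import *
import cv2,numpy as np
print(monitor.observe())
for n in("top","scene"):
    im=get_image(n); cv2.imwrite(f"pics/{n}0.png",im); c=calibration(n); print(n,c)
E
```

```text
pics
{'time_s': 0.0, 'joint_positions': array([ 1.14362447e+00,  3.53659997e-01,  1.63412631e+00,  1.76034701e-06,
        1.15519138e+00, -2.40993574e-03]), 'qvel': array([-6.20024345e-04, -9.04102152e-05, -5.34782878e-04, -4.04272042e-04,
       -9.51472012e-04,  1.39878557e-03]), 'tau': array([ 2.22504059e-03, -6.05235100e+01, -3.42072093e+01,  9.37072696e-05,
        8.99465871e-03,  4.67767427e-05]), 'ee_pos': array([257.38656641, 569.05500674, 249.55760854]), 'orientation': array([ 2.10788258e-01,  9.77531499e-01, -6.76429799e-04, -1.48391253e-04]), 'wrist_force': array([ 0.63628008,  0.13529049, -0.08854038]), 'moment': array([-0.0097114 ,  0.06785703, -0.0154024 ]), 'grasp_force': 0.0, 'gripper_width': 86.06405526373436}
top {'fx': 481.1030666639768, 'fy': 481.1030666639768, 'cx': 323.85858766483614, 'cy': 234.75798024330626, 'origin': array([ 425.19132367,   12.89664964, 1038.48329363]), 'attitude': array([ 0.71221342, -0.70007973,  0.03063283, -0.04125579])}
scene {'fx': 502.53794187726754, 'fy': 502.53794187726754, 'cx': 314.6576903909906, 'cy': 244.5394253598531, 'origin': array([ -70.07105229, -785.99107985,  728.7059455 ]), 'attitude': array([ 0.84917294, -0.26370134,  0.14405714, -0.43429766])}
```

View pics/top0.png

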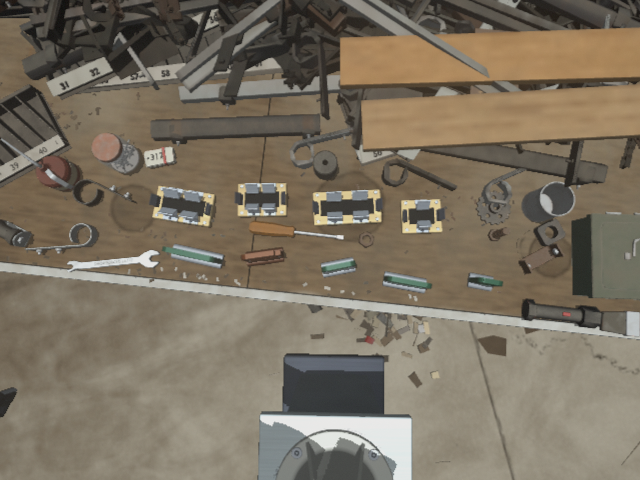

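View pics/scene0.png

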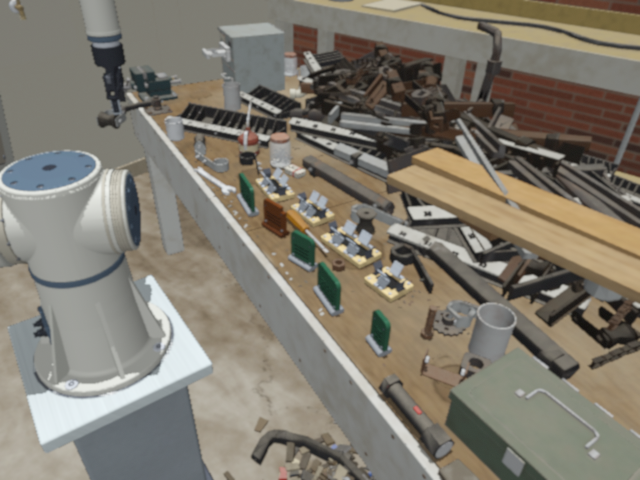

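```bash
cat > h.py <<'E'
from plant import *
import cv2,numpy as np
from scipy.spatial.transform import Rotation as R
from scipy.optimize import minimize
L=dict(a=50,b=70,c=90,d=110)
def proj(c,P):
    q=R.from_quat(c["attitude"]).inv().apply(P-np.asarray(c["origin"]))
    return np.c_[c["fx"]*q[:,0]/q[:,2]+c["cx"],c["fy"]*q[:,1]/q[:,2]+c["cy"]]
def box(x,y,z0,z1,x2=None,y2=None):
    x2=x if x2 is None else x2; y2=y if y2 is None else y2
    return np.array([[s*a,t*b,z] for a,b,z in((x/2,y/2,z0),(x2/2,y2/2,z1)) for s in(-1,1) for t in(-1,1)],float)
def model(kind,l):
    if kind=="panel":
        return [box(32,l,0,12),np.r_[box(10,l,12,74),box(10,l-16,80,82)]]
    return [box(72,l+36,0,16)]
def render(c,hulls,p,ss=4):
    """p=x,y,z,yaw; supersampled soft mask"""
    m=np.zeros((480*ss,640*ss),np.uint8)
    r=R.from_euler("z",p[3])
    for h in hulls:
        u=proj(c,r.apply(h)+p[:3])
        k=cv2.convexHull(np.float32((u+.5)*ss-.5)).round().astype(np.int32)
        cv2.fillConvexPoly(m,k,1)
    return cv2.resize(m.astype(np.float32),(640,480),interpolation=cv2.INTER_AREA)
def fit(views,hulls,p0,free=(0,1,2,3)):
    """views: list of (calib, mask); maximise summed IoU"""
    p0=np.array(p0,float); free=list(free); sc=np.array([8,8,8,.12])[free]
    def cost(v):
        p=p0.copy(); p[free]+=v*sc; s=0
        for c,m in views:
            r=render(c,hulls,p); s+=1-np.minimum(r,m).sum()/np.maximum(r,m).sum()
        return s/len(views)
    n=len(free); sx=np.vstack([np.zeros(n),np.eye(n)])
    b=minimize(cost,np.zeros(n),method="Nelder-Mead",options=dict(initial_simplex=sx,xatol=.01,fatol=1e-5,maxiter=150))
    p=p0.copy(); p[free]+=b.x*sc; return p,b.fun
def ground(c,uv,z):
    d=R.from_quat(c["attitude"]).apply([(uv[0]-c["cx"])/c["fx"],(uv[1]-c["cy"])/c["fy"],1])
    o=np.asarray(c["origin"]); return o+d*(z-o[2])/d[2]
E
python3 - <<'E'
from h import *
import pickle
out={}
for n in("top","scene"):
    get_image(n)
    for t in("panel_a","shoe_a","scrap_panel"):
        out[n,t]=[x for x in cut_out(t,n)]
        c=calibration(n)
        for d in out[n,t]:
            ys,xs=np.nonzero(d["region"]); r=cv2.minAreaRect(np.float32(np.c_[xs,ys]))
            g=ground(c,r[0],40 if t!="shoe_a" else 12)
            print(n,t,round(d["conf"],2),d["box"],[np.round(v,1) for v in r[1]],round(r[2]),len(xs),g.round())
pickle.dump(out,open("seg.pkl","wb"))
E
```

```text
top panel_a 0.82 [466.2, 272.1, 37.5, 19.5] [np.float64(34.2), np.float64(15.1)] 11 426 [ 435. -302.   40.]
top panel_a 0.77 [322.6, 256.8, 35.8, 21.3] [np.float64(15.1), np.float64(34.9)] 78 509 [461.  -2.  40.]
top panel_a 0.62 [162.1, 242.2, 61.1, 24.3] [np.float64(61.7), np.float64(15.4)] 13 835 [481. 303.  40.]
top panel_a 0.55 [381.0, 273.3, 51.7, 18.5] [np.float64(48.3), np.float64(14.9)] 11 658 [ 432. -143.   40.]
top shoe_a 0.97 [401.4, 201.5, 41.0, 34.5] [np.float64(33.6), np.float64(44.2)] 88 1384 [ 574. -181.   12.]
top shoe_a 0.88 [231.4, 181.7, 53.7, 35.3] [np.float64(34.0), np.float64(52.0)] 90 1733 [605. 169.  12.]
top shoe_a 0.62 [149.1, 182.9, 64.8, 44.5] [np.float64(65.9), np.float64(34.7)] 9 2092 [589. 340.  12.]
top shoe_a 0.6 [307.7, 189.1, 74.2, 39.2] [np.float64(34.0), np.float64(71.3)] 87 2333 [591. -19.  12.]
scene panel_a 0.83 [285.5, 229.8, 31.0, 42.0] [np.float64(30.0), np.float64(39.0)] 7 846 [456.  -8.  40.]
scene panel_a 0.82 [310.1, 261.5, 36.1, 56.2] [np.float64(54.9), np.float64(27.5)] 56 1046 [ 423. -148.   40.]
scene panel_a 0.71 [237.5, 174.3, 21.2, 40.4] [np.float64(42.0), np.float64(15.7)] 78 448 [469. 295.  40.]
scene panel_a 0.69 [367.6, 310.5, 26.7, 43.8] [np.float64(45.5), np.float64(24.2)] 86 787 [ 426. -304.   40.]
scene panel_a 0.36 [265.6, 198.6, 23.2, 38.3] [np.float64(41.1), np.float64(25.5)] 81 734 [472. 152.  40.]
scene shoe_a 0.84 [367.7, 258.7, 43.9, 42.5] [np.float64(43.8), np.float64(36.8)] 45 1140 [ 577. -172.   12.]
scene shoe_a 0.83 [253.6, 166.5, 39.8, 36.2] [np.float64(35.1), np.float64(29.9)] 70 762 [587. 345.  12.]
scene shoe_a 0.66 [294.4, 192.2, 43.1, 31.3] [np.float64(42.1), np.float64(29.7)] 43 858 [611. 172.  12.]
scene shoe_a 0.55 [319.4, 224.1, 62.0, 43.4] [np.float64(61.0), np.float64(34.5)] 33 1571 [595. -15.  12.]
scene scrap_panel 0.79 [262.8, 197.9, 24.7, 39.3] [np.float64(41.0), np.float64(25.6)] 81 747 [472. 152.  40.]
```

```bash
python3 - <<'E'
from h import *
import pickle
o=pickle.load(open("seg.pkl","rb")); ct,cs=calibration("top"),calibration("scene")
PT={k:o["top","panel_a"][i]["region"].astype(np.float32) for k,i in dict(a=0,b=1,d=2,c=3).items()}
PS={k:o["scene","panel_a"][i]["region"].astype(np.float32) for k,i in dict(b=0,c=1,d=2,a=3).items()}
g=dict(a=(430,-303),b=(458,-5),c=(428,-145),d=(475,299))
sg=np.deg2rad
for k in "abcd":
    for l in ((L[k],) if k!="b" else (50,70)):
        h=model("panel",l)
        def best(v,free=(0,1,2,3)): return min((fit(v,h,(*g[k],0,y),free) for y in(-.25,0,.25)),key=lambda r:r[1])
        p,e=best([(ct,PT[k]),(cs,PS[k])]); pt,et=best([(ct,PT[k])],(0,1,3)); ps,es=best([(cs,PS[k])],(0,1,3))
        print(k,l,"both",p.round(2),round(e,3),"top",pt.round(2),round(et,3),"scene",ps.round(2),round(es,3))
ST={k:o["top","shoe_a"][i]["region"].astype(np.float32) for k,i in dict(a=0,b=1,c=2,d=3).items()}
SS={k:o["scene","shoe_a"][i]["region"].astype(np.float32) for k,i in dict(a=0,c=1,b=2,d=3).items()}
gs=dict(a=(575,-178),b=(606,170),c=(589,342),d=(592,-17))
for k in "abcd":
    h=model("shoe",L[k]); l=L[k]
    h2=h+[box(23,l*.6,16,30),box(23,l*.6,30,52,48)]+[b+np.array([0,s*(l+24)/2,0]) for s in(-1,1) for b in[box(30,8,16,44)]]
    for nm,v,hh in(("top",[(ct,ST[k])],h),("scene",[(cs,SS[k])],h2),("both",[(ct,ST[k]),(cs,SS[k])],h2)):
        f=(0,1,2,3) if nm=="both" else (0,1,3)
        p,e=min((fit(v,hh,(*gs[k],0,y),f) for y in(-.2,0,.2)),key=lambda r:r[1]); print("shoe",k,nm,p.round(2),round(e,3))
E
```

```text
a 50 both [ 4.3666e+02 -3.0178e+02 -2.8200e+00 -1.6000e-01] 0.142 top [ 4.3718e+02 -3.0311e+02  0.0000e+00 -1.6000e-01] 0.096 scene [ 4.3120e+02 -3.0261e+02  0.0000e+00 -2.3000e-01] 0.095
b 50 both [ 4.6101e+02  4.7800e+00 -4.0700e+00  2.9000e-01] 0.266 top [4.6172e+02 2.7900e+00 0.0000e+00 2.2000e-01] 0.3 scene [4.5673e+02 4.2000e-01 0.0000e+00 5.3000e-01] 0.183
b 70 both [ 4.6182e+02 -5.8000e-01 -2.2500e+00  2.1000e-01] 0.095 top [ 4.6227e+02 -1.2400e+00  0.0000e+00  2.1000e-01] 0.051 scene [ 4.5783e+02 -1.9000e-01  0.0000e+00  1.7000e-01] 0.058
c 90 both [ 4.3237e+02 -1.4085e+02 -4.1600e+00 -1.7000e-01] 0.099 top [ 4.3296e+02 -1.4172e+02  0.0000e+00 -1.7000e-01] 0.076 scene [ 4.2825e+02 -1.4249e+02  0.0000e+00 -1.8000e-01] 0.057
d 110 both [ 4.8042e+02  3.0384e+02 -7.0700e+00 -2.1000e-01] 0.149 top [ 4.8084e+02  3.0232e+02  0.0000e+00 -2.0000e-01] 0.055 scene [ 4.7657e+02  3.0215e+02  0.0000e+00 -2.6000e-01] 0.173
shoe a top [ 5.7448e+02 -1.7908e+02  0.0000e+00  5.0000e-02] 0.067
shoe a scene [ 5.6962e+02 -1.7762e+02  0.0000e+00 -4.0000e-02] 0.139
shoe a both [ 5.7378e+02 -1.7808e+02 -3.3800e+00  3.0000e-02] 0.112
shoe b top [6.0616e+02 1.6600e+02 0.0000e+00 4.0000e-02] 0.048
shoe b scene [ 6.0242e+02  1.6594e+02  0.0000e+00 -4.0000e-02] 0.148
shoe b both [ 6.0515e+02  1.6671e+02 -2.1100e+00  1.0000e-02] 0.1
shoe c top [ 5.8890e+02  3.3573e+02  0.0000e+00 -1.5000e-01] 0.059
shoe c scene [ 5.8445e+02  3.3500e+02  0.0000e+00 -2.2000e-01] 0.146
shoe c both [ 5.8954e+02  3.3725e+02 -4.5000e+00 -1.6000e-01] 0.095
shoe d top [ 5.9119e+02 -1.7360e+01  0.0000e+00  7.0000e-02] 0.041
shoe d scene [ 5.8528e+02 -1.8680e+01  0.0000e+00  6.0000e-02] 0.117
shoe d both [ 5.9167e+02 -1.6250e+01 -4.7600e+00  7.0000e-02] 0.088
```

```bash
cat >> h.py <<'E'
def tool():
    s=monitor.observe(); r=R.from_quat(s["orientation"]); return s,s["ee_pos"],r
def go(x,y,z,th):
    """increments (cm, rad) to put TCP at x,y,z with tool y along world angle th (mod pi)"""
    s,p,r=tool(); d=r.inv().apply(np.array([x,y,z])-p)/10
    ty=r.apply([0,1,0]); a=np.arctan2(ty[1],ty[0]); w=-(th-a); w=(w+np.pi/2)%np.pi-np.pi/2
    print(f"t={s['time_s']:.2f} pose",p.round(1),"th",round(a,3),"j6",round(s["joint_positions"][5],2),"-> inc",d.round(2),"yaw",round(w,3))
E
python3 - <<'E'
from h import *
c=calibration("wrist");s,p,r=tool()
rc=R.from_quat(c["attitude"])
print("cam in tool",r.inv().apply(np.array(c["origin"])-p),"axis",r.inv().apply(rc.apply([0,0,1])),"right",r.inv().apply(rc.apply([1,0,0])),c["fx"])
go(480,302,190,-.2)
ct=calibration("top")
for z in(0,100,200,300): print(z,ground(ct,(362,148),z).round(),ground(ct,(500,143),z).round())
E
```

```text
cam in tool [  77.22047603    0.23880312 -124.71603846] axis [-3.01469532e-01 -5.46287623e-04  9.53475654e-01] right [-7.72298290e-04  9.99999648e-01  3.28758290e-04] 361.4990418962026
t=0.50 pose [257.6 569.4 250.3] th 1.146 j6 -0.0 -> inc [-31.29 -15.2    6.03] yaw 1.346
0 [725. -51.   0.] [ 740. -355.    0.]
100 [696. -45. 100.] [ 710. -319.  100.]
200 [667. -39. 200.] [ 680. -284.  200.]
300 [638. -33. 300.] [ 649. -248.  300.]
```

The manual's scale: shifts go in shares of 1000 mm and turns go in shares of pi rad. Converting my numbers, -31.3 cm is -0.313, -15.2 cm is -0.152, 1.346 rad is 0.4284.

>>> servo_tool(increments=[[-0.313,-0.152,0.06,0.4284,8.5],[-0.313,-0.152,0.06,0.4284,8.5],[-0.313,-0.152,0.06,0.4284,8.5],[-0.313,-0.152,0.06,0.4284,8.5],[-0.313,-0.152,0.06,0.4284,8.5]], force=60)

```text
time_s: 0.92
ee_pos: [389.7, 410.2, 214.8]
orientation: [0.504, 0.864, 0.0, 0.0]
wrist_force: [0.3, 0.6, -0.4]
gripper_width: 84.9
grasp_force: 0.0
```

```bash
python3 -c "
from h import *
go(480,302,190,-.2)"
```

```text
t=0.92 pose [389.7 410.2 214.8] th 0.515 j6 0.29 -> inc [-13.87   2.52   2.47] yaw 0.715
```

In the tool's units: -13.9 cm is -0.139, 2.5 cm is 0.025, 0.715 rad is 0.2276.

>>> servo_tool(increments=[[-0.139,0.025,0.025,0.2276,8.5],[-0.139,0.025,0.025,0.2276,8.5],[-0.139,0.025,0.025,0.2276,8.5],[-0.139,0.025,0.025,0.2276,8.5],[-0.139,0.025,0.025,0.2276,8.5]])

```text
time_s: 1.33
ee_pos: [481.9, 300.1, 189.1]
orientation: [0.746, 0.666, -0.0, 0.0]
wrist_force: [-0.7, 0.3, -0.7]
gripper_width: 85.1
grasp_force: 0.0
```

```bash
cat >> h.py <<'E'
def wrist(name=None):
    c=calibration("wrist"); im=get_image("wrist")
    if name: cv2.imwrite(f"pics/{name}.png",im)
    return c,im
def seg(thing,c,near,z=20,cam="wrist"):
    """mask of the thing whose projection is closest to the expected world point"""
    D=[d for d in cut_out(thing,cam) if d["conf"]>.2]; u=proj(c,np.array([[*near,z]]))[0]
    def dist(d):
        ys,xs=np.nonzero(d["region"]); return np.hypot(xs.mean()-u[0],ys.mean()-u[1])
    d=min(D,key=dist); print(thing,"conf",round(d["conf"],2),"box",d["box"],"exp",u.round(),"dist",round(dist(d)))
    return d["region"].astype(np.float32)
E
python3 - <<'E'
from h import *
c,im=wrist("w1")
try:
    m=seg("panel_a",c,(480,302),40)
    np.savez("d1.npz",m=m,**c)
    h=model("panel",110)
    print(fit([(c,m)],h,(480,302,0,-.2),(0,1,3)))
except Exception as e: print(e)
go(480,302,190,-.2)
E
```

```text
panel_a conf 0.96 box [287.3, 148.2, 45.8, 158.4] exp [311. 224.] dist 8
(array([ 4.78735299e+02,  3.03579873e+02,  0.00000000e+00, -2.00897177e-01]), np.float64(0.034143924713134766))
t=1.43 pose [480.4 302.5 189.7] th -0.109 j6 0.67 -> inc [-0.05 -0.03 -0.03] yaw 0.091
```

View pics/w1.png

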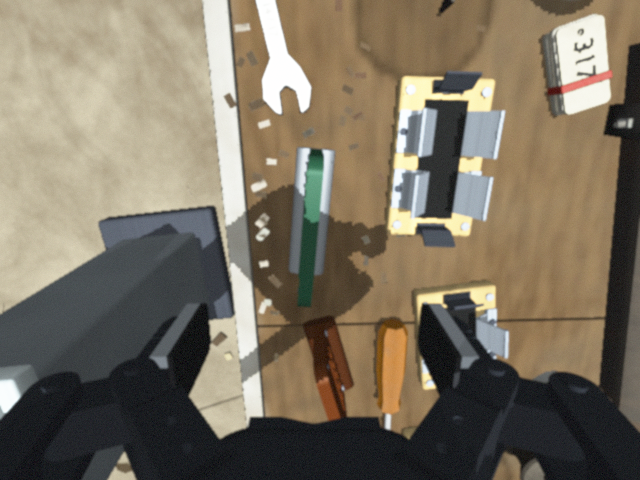

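In the tool's units: 6.5 cm is 0.065, 3.5 cm is 0.035, 0.091 rad is 0.029.

>>> servo_tool(increments=[[0,-0.001,0.035,0.029,8.5],[0,-0.001,0.065,0.029,8.5],[0,-0.001,0.065,0.029,8.5]])

```text
time_s: 1.68
ee_pos: [475.6, 302.5, 120.5]
orientation: [0.771, 0.637, -0.004, -0.001]
wrist_force: [-0.4, -0.6, -0.9]
gripper_width: 84.9
grasp_force: 0.0
```

```bash
cat >> h.py <<'E'
def shoeh(l):
    e=[b+np.array([0,s*(l+16)/2,0]) for s in(-1,1) for b in[np.r_[box(24,1,16,17),box(24,1,44,45)+np.array([0,s*8,0])]]]
    return [box(72,l+36,0,16)]+e
E
python3 - <<'E'
from h import *
k=np.load("d1.npz"); c1={n:k[n] for n in k.files if n!="m"}; m1=k["m"]
c2,im=wrist(); m2=seg("panel_a",c2,(479,303),40)
h=model("panel",110)
print(fit([(c2,m2)],h,(479,303,0,-.2),(0,1,3)))
print("2view",fit([(c1,m1),(c2,m2)],h,(479,303,0,-.2)))
s=seg("shoe_a",c2,(588.5,336),16)
for hh in(model("shoe",90),shoeh(90)): print("shoe c",fit([(c2,s)],hh,(588.5,336,0,-.15),(0,1,3)))
go(479.3,303,62,-.2)
E
```

```text
panel_a conf 0.79 box [296.8, 157.6, 47.8, 209.6] exp [320. 255.] dist 9
(array([ 4.78750618e+02,  3.03365936e+02,  0.00000000e+00, -1.98122206e-01]), np.float64(0.03101217746734619))
2view (array([ 4.78693286e+02,  3.03311376e+02, -1.77981807e+00, -1.95797585e-01]), np.float64(0.030642062425613403))
shoe_a conf 0.93 box [416.1, 34.1, 164.2, 239.5] exp [483. 162.] dist 12
shoe c (array([ 5.88167262e+02,  3.36543487e+02,  0.00000000e+00, -1.40698892e-01]), np.float64(0.16516417264938354))
shoe c (array([ 5.88023598e+02,  3.36643598e+02,  0.00000000e+00, -1.41126544e-01]), np.float64(0.13502275943756104))
t=1.83 pose [478.9 304.4 125.9] th -0.191 j6 0.75 -> inc [-0.13  0.06  6.39] yaw 0.009
```

In the tool's units: 6.4 cm is 0.064, 3.2 cm is 0.032, 0.009 rad is 0.0029.

>>> servo_tool(increments=[[-0.001,0,0.032,0.0029,8.5],[-0.001,0,0.064,0.0029,8.5],[-0.001,0,0.064,0.0029,5],[-0.001,0,0.064,0.0029,0.5],[-0.001,0,0.064,0.0029,0.5]])

```text
time_s: 2.25
ee_pos: [479.7, 303.6, 63.1]
orientation: [0.775, 0.632, 0.001, 0.0]
wrist_force: [2.0, -0.1, -0.2]
gripper_width: 50.6
grasp_force: 0.0
```

>>> servo_tool(increments=[[0,0,0,0,0.5],[0,0,0,0,0.5],[0,0,0,0,0.5],[0,0,0,0,0.5]])

```text
time_s: 2.58
ee_pos: [479.4, 303.2, 62.4]
orientation: [0.775, 0.631, 0.001, 0.0]
wrist_force: [-1.0, 0.0, 7.6]
gripper_width: 9.3
grasp_force: 59.9
```

```bash
python3 -c "
from h import *
print(monitor.observe()['gripper_width'],monitor.observe()['grasp_force'])
go(591,-17,190,.07)"
```

```text
9.324763794473496 59.85994577407837
t=2.58 pose [479.4 303.2  62.4] th -0.204 j6 0.77 -> inc [-29.07  17.43 -12.78] yaw -0.274
```

In the tool's units: -12.8 cm is -0.128, -11 cm is -0.11.

>>> servo_tool(increments=[[0,0,-0.04,0,0.5],[0,0,-0.08,0,0.5],[0,0,-0.11,0,0.5],[-0.03,0.02,-0.128,0,0.5],[-0.065,0.04,-0.128,0,0.5]])

```text
time_s: 3.0
ee_pos: [507.0, 232.9, 194.1]
orientation: [0.774, 0.633, 0.004, 0.001]
wrist_force: [1.5, -1.0, -2.2]
gripper_width: 9.5
grasp_force: 59.3
```

```bash
python3 -c "
from h import *
print(monitor.observe()['gripper_width'],monitor.observe()['grasp_force'])
go(591,-17,190,.07)"
```

```text
9.541529095265272 59.30189788341522
t=3.00 pose [507.  232.9 194.1] th -0.2 j6 0.63 -> inc [-22.83  13.19   0.37] yaw -0.27
```

```bash
python3 -c "
from h import *
go(585,-110,190,.07)"
```

```text
t=3.00 pose [507.  232.9 194.1] th -0.2 j6 0.63 -> inc [-32.06  14.46   0.33] yaw -0.27
```

In the tool's units: -18.4 cm is -0.184, -14.6 cm is -0.146, -0.18 rad is -0.0573.

>>> servo_tool(increments=[[-0.032,0.015,0.003,-0.0095,0.5],[-0.07,0.032,0.003,-0.0191,0.5],[-0.108,0.05,0.003,-0.0318,0.5],[-0.146,0.067,0.003,-0.0446,0.5],[-0.184,0.085,0.003,-0.0573,0.5]])

```text
time_s: 3.42
ee_pos: [550.1, 32.2, 186.4]
orientation: [0.715, 0.699, 0.0, 0.0]
wrist_force: [1.5, -0.3, -2.6]
gripper_width: 9.3
grasp_force: 59.2
```

In the tool's units: -13.5 cm is -0.135, -11 cm is -0.11, -0.09 rad is -0.0286.

>>> servo_tool(increments=[[-0.038,0.016,0,-0.0095,0.5],[-0.076,0.032,0,-0.0191,0.5],[-0.11,0.045,0,-0.0286,0.5],[-0.135,0.055,0,-0.0286,0.5],[-0.135,0.055,0,-0.0286,0.5]])

```text
time_s: 3.83
ee_pos: [603.7, -106.9, 186.3]
orientation: [0.685, 0.729, 0.0, 0.001]
wrist_force: [-0.5, 0.4, -2.9]
gripper_width: 9.3
grasp_force: 59.2
```

```bash
python3 - <<'E'
from h import *
c,im=wrist("w2")
go(591,-17,190,.07)
S=[]
for n,g,l in (("d",(590,-17,.07),110),("a",(574,-179,.05),50)):
    u=proj(c,np.array([[*g[:2],16]]))[0]
    print(n,u)
m=seg("shoe_a",c,(590,-17),16)
for hh in(model("shoe",110),shoeh(110)): print(fit([(c,m)],hh,(590,-17,0,.07),(0,1,3)))
np.savez("sd.npz",m=m,**c)
E
```

```text
t=3.88 pose [ 602.6 -104.6  186. ] th 0.063 j6 -0.24 -> inc [ 8.81 -0.6  -0.4 ] yaw -0.007
d [303.01541139 104.99053822]
a [275.73974269 294.77161423]
shoe_a conf 0.63 box [253.9, 2.1, 98.5, 198.8] exp [303. 105.] dist 19
(array([5.87981297e+02, 7.30265903e+00, 0.00000000e+00, 6.16460406e-02]), np.float64(0.05110853910446167))
(array([5.88150337e+02, 7.86235817e+00, 0.00000000e+00, 5.43523523e-02]), np.float64(0.05811649560928345))
```

View pics/w2.png

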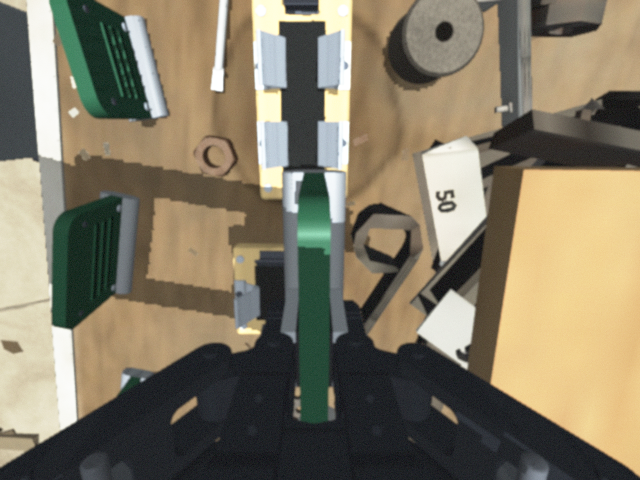

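```bash
python3 - <<'E'
from h import *
k=np.load("sd.npz"); c={n:k[n] for n in k.files if n!="m"}; m=k["m"]
ys,xs=np.nonzero(m); print(ys.min(),ys.max(),xs.min(),xs.max())
for y in(-17,-10,0,7): print(y,proj(c,R.from_euler("z",.06).apply(np.array([[-36,-73,16],[36,-73,16],[-36,73,16],[36,73,16]]))+[588,y,0]).round())
h=model("shoe",110)
for y0 in(-25,-17,-10,0): print(fit([(c,m)],h,(588,y0,0,.06),(0,1,3)))
c2=calibration("wrist"); print(c["origin"],c2["origin"],c["attitude"],c2["attitude"])
# same picture: panels b, c as a check of the camera pose
for n,g in(("b",(462,-1)),("c",(432,-141))):
    u=proj(c,np.array([[*g,0],[*g,82]])); print(n,u.round())
E
```

```text
0 198 251 351
-17 [[258. 199.]
 [345. 199.]
 [248.  -6.]
 [351.  -5.]]
-10 [[258. 190.]
 [345. 190.]
 [248. -17.]
 [351. -17.]]
0 [[258. 178.]
 [347. 178.]
 [249. -34.]
 [353. -34.]]
7 [[258. 169.]
 [347. 170.]
 [249. -46.]
 [354. -46.]]
(array([5.87948741e+02, 7.09928506e+00, 0.00000000e+00, 6.45553367e-02]), np.float64(0.051097214221954346))
(array([5.87945777e+02, 7.21556752e+00, 0.00000000e+00, 5.66832626e-02]), np.float64(0.0520017147064209))
(array([5.87924794e+02, 7.16778771e+00, 0.00000000e+00, 6.23501525e-02]), np.float64(0.049633145332336426))
(array([5.87715986e+02, 7.37904233e+00, 0.00000000e+00, 6.50231908e-02]), np.float64(0.05091357231140137))
[598.56123498 -29.44736617 310.94016738] [596.97120652 -25.78483341 310.58365661] [0.98764927 0.03060336 0.005669   0.15355851] [0.98781257 0.03117284 0.00449345 0.1524283 ]
b [[142.  74.]
 [ 78.  55.]]
c [[122. 240.]
 [ 61. 277.]]
```

In the tool's units: 8.8 cm is 0.088, 6 cm is 0.06, -0.003 rad is -0.001.

>>> servo_tool(increments=[[0.03,-0.004,0,0,0.5],[0.06,-0.01,0,-0.001,0.5],[0.088,-0.012,0,-0.001,0.5],[0.088,-0.012,0.03,-0.001,0.5],[0.088,-0.012,0.06,-0.001,0.5]])

```text
time_s: 4.35
ee_pos: [584.9, -12.0, 127.3]
orientation: [0.681, 0.732, 0.002, 0.001]
wrist_force: [0.4, -0.5, -3.9]
gripper_width: 9.3
grasp_force: 59.3
```

>>> servo_tool(increments=[[0,0,0,0,0.5],[0,0,0,0,0.5]])

```text
time_s: 4.52
ee_pos: [582.5, -13.9, 125.1]
orientation: [0.682, 0.732, -0.001, -0.002]
wrist_force: [1.4, -0.1, -1.2]
gripper_width: 9.2
grasp_force: 59.1
```

```bash
python3 - <<'E'
from h import *
c,im=wrist("w3")
s,p,r=tool()
go(588.7,-16.5,100,.065)
th=.063
q=R.from_euler("z",th)
foot=q.apply(np.array([[-16,55,-62.4+0],[16,55,-62.4],[-16,55,-50.4],[16,55,-50.4]]))+p
print("foot end",proj(c,foot).round())
sh=R.from_euler("z",.065).apply(np.array([[-36,73,16],[36,73,16],[0,63,16],[0,71,44],[-24,20,52],[24,20,52]]))+[588.7,-16.5,0]
print("shoe",proj(c,sh).round())
E
```

```text
t=4.57 pose [584.  -14.3 126.5] th 0.07 j6 -0.1 -> inc [-0.25  0.46  2.65] yaw 0.005
foot end [[287. 171.]
 [349. 171.]
 [285. 174.]
 [352. 174.]]
shoe [[267. 136.]
 [383. 136.]
 [325. 153.]
 [326. 142.]
 [283. 234.]
 [367. 235.]]
```

View pics/w3.png

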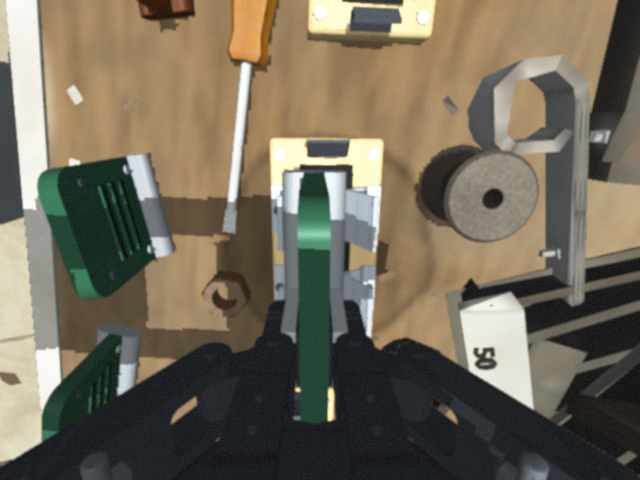

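In the tool's units: 2.6 cm is 0.026, 0.68 cm is 0.0068, -0.005 rad is -0.0016.

>>> servo_tool(increments=[[-0.003,0.0065,0,-0.0016,0.5],[-0.0035,0.0068,0,-0.0016,0.5],[-0.0035,0.0068,0.012,-0.0016,0.5],[-0.0035,0.0068,0.024,-0.0016,0.5],[-0.0035,0.0068,0.026,-0.0016,0.5]])

```text
time_s: 4.98
ee_pos: [589.9, -18.3, 97.6]
orientation: [0.681, 0.733, -0.001, -0.001]
wrist_force: [-0.4, 0.5, -2.5]
gripper_width: 9.2
grasp_force: 59.2
```

```bash
python3 - <<'E'
from h import *
c,im=wrist("w4")
s,p,r=tool(); print(s["wrist_force"],s["moment"])
go(590,-17.5,78,.065)
E
```

```text
[ 0.08209832 -0.00543337 -3.43669092] [ 0.02560273  0.01430303 -0.03443487]
t=5.03 pose [589.8 -18.2  97.8] th 0.074 j6 -0.11 -> inc [0.07 0.03 1.98] yaw 0.009
```

View pics/w4.png

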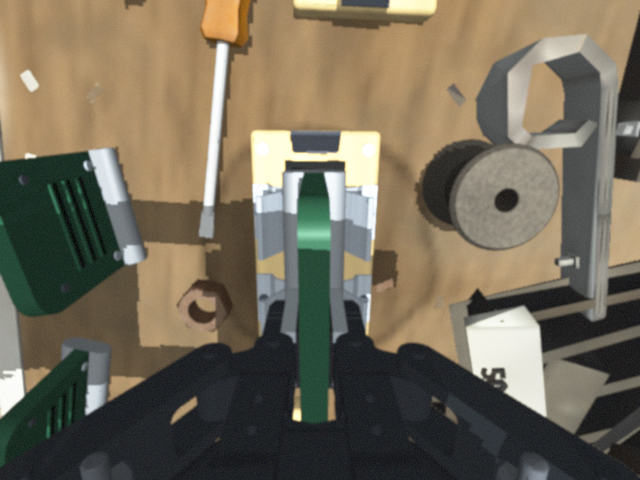

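In the tool's units: 2.1 cm is 0.021, 1.9 cm is 0.019, 0.007 rad is 0.0022.

>>> servo_tool(increments=[[0,0,0.005,0.0022,0.5],[0,0,0.01,0.0022,0.5],[0,0,0.015,0.0022,0.5],[0,0,0.019,0.0022,0.5],[0,0,0.021,0.0022,0.5]])

```text
time_s: 5.45
ee_pos: [590.8, -18.1, 78.4]
orientation: [0.683, 0.73, -0.0, -0.001]
wrist_force: [-9.6, 1.3, 30.0]
gripper_width: 9.4
grasp_force: 63.9
```

```bash
python3 - <<'E'
from h import *
s,p,r=tool(); print(s["wrist_force"],s["moment"],s["grasp_force"])
go(590,-17.5,78,.065)
E
```

```text
[-9.64697015  1.26969616 29.97993763] [0.15720011 2.01444443 0.01997183] 63.94985318183899
t=5.45 pose [590.8 -18.1  78.4] th 0.067 j6 -0.1 -> inc [ 0.06 -0.07  0.04] yaw 0.002
```

In the tool's units: -0.5 cm is -0.005, -0.2 cm is -0.002.

>>> servo_tool(increments=[[0,0,0,0,0.5],[0,0,-0.002,0,3],[0,0,-0.002,0,6],[0,0,-0.002,0,6],[0,0,-0.005,0,6]])

```text
time_s: 5.87
ee_pos: [591.4, -18.1, 83.8]
orientation: [0.683, 0.73, -0.0, 0.0]
wrist_force: [-0.7, -1.0, -0.6]
gripper_width: 57.5
grasp_force: 0.0
```

In the tool's units: -12 cm is -0.12, -10 cm is -0.1.

>>> servo_tool(increments=[[0,0,-0.02,0,6],[0,0,-0.06,0,8],[0,0,-0.1,0,8],[0,-0.02,-0.12,0,8.5],[0,-0.05,-0.12,0,8.5]])

```text
time_s: 6.28
ee_pos: [546.1, -21.5, 209.5]
orientation: [0.683, 0.73, 0.004, 0.004]
wrist_force: [0.1, -0.2, -0.3]
gripper_width: 84.8
grasp_force: 0.0
```

```bash
python3 - <<'E'
from h import *
go(431.5,-141,150,-.17)
E
```

```text
t=6.28 pose [546.1 -21.5 209.5] th 0.067 j6 -0.11 -> inc [-11.14 -12.3    5.83] yaw 0.237
```

In the tool's units: -12.3 cm is -0.123, -11.5 cm is -0.115, 0.237 rad is 0.0754.

>>> servo_tool(increments=[[-0.026,-0.029,0.015,0.0191,8.5],[-0.052,-0.058,0.03,0.0382,8.5],[-0.078,-0.087,0.044,0.0573,8.5],[-0.103,-0.115,0.058,0.0754,8.5],[-0.111,-0.123,0.058,0.0754,8.5]])

```text
time_s: 6.7
ee_pos: [421.2, -141.8, 143.9]
orientation: [0.766, 0.643, -0.002, -0.002]
wrist_force: [-0.8, -0.4, -0.1]
gripper_width: 84.9
grasp_force: 0.0
```

>>> servo_tool(increments=[[0,0,0,0,8.5]])

```text
time_s: 6.78
ee_pos: [423.9, -141.8, 145.5]
orientation: [0.765, 0.644, -0.001, -0.001]
wrist_force: [0.7, 0.6, -0.1]
gripper_width: 85.1
grasp_force: 0.0
```

```bash
cat >> h.py <<'E'
def look(kpan,g,shoes=(),z=62,d=None):
    """fit panel near g=(x,y,yaw) and shoes {(letter,(x,y,yaw))} in a fresh wrist view; print the way to the grasp"""
    c,im=wrist(); m=seg("panel_a",c,g[:2],40)
    p,e=fit([(c,m)],model("panel",L[kpan]),(g[0],g[1],0,g[2]),(0,1,3)); print("panel",kpan,p.round(3),round(e,3),"z",fit([(c,m)],model("panel",L[kpan]),p,(0,1,2,3))[0][2].round(1))
    for k,q in shoes:
        s=seg("shoe_a",c,q[:2],16); print("shoe",k,*[np.round(v,3) for v in fit([(c,s)],shoeh(L[k]),(q[0],q[1],0,q[2]),(0,1,3))])
    go(p[0],p[1],z,p[3])
E
python3 - <<'E'
from h import *
look("c",(431.5,-141,-.17),[("a",(574,-179,.05))])
get_image("top"); c=calibration("top"); m=seg("panel_a",c,(590,-18),60,"top")
print("panel d in shoe",fit([(c,m)],model("panel",110),(590,-18,16,.065)))
E
```

```text
panel_a conf 0.66 box [301.1, 164.5, 44.2, 169.5] exp [325. 241.] dist 5
panel c [ 4.30528e+02 -1.42002e+02  0.00000e+00 -1.65000e-01] 0.041 z -1.5
shoe_a conf 0.62 box [458.4, 173.9, 139.0, 143.8] exp [522. 248.] dist 3
shoe a [ 5.73664e+02 -1.77896e+02  0.00000e+00  4.80000e-02] 0.102
t=6.93 pose [ 427.6 -140.5  146.7] th -0.17 j6 -0.15 -> inc [-0.1   0.3   8.47] yaw -0.005
panel_a conf 0.6 box [318.8, 194.3, 54.6, 22.3] exp [347. 204.] dist 1
panel d in shoe (array([ 5.92113138e+02, -1.78950637e+01,  1.83048324e+01,  7.72234449e-02]), np.float64(0.10891091823577881))
```

In the tool's units: 8.4 cm is 0.084, 6 cm is 0.06, -0.005 rad is -0.0016.

>>> servo_tool(increments=[[-0.001,0.0025,0.03,-0.0016,8.5],[-0.001,0.0025,0.06,-0.0016,8.5],[-0.001,0.0025,0.084,-0.0016,8.5],[-0.001,0.0025,0.084,-0.0016,5],[-0.001,0.0025,0.084,-0.0016,0.5]])

```text
time_s: 7.45
ee_pos: [428.4, -141.0, 61.4]
orientation: [0.763, 0.647, -0.001, -0.001]
wrist_force: [-0.9, -0.2, 0.5]
gripper_width: 63.6
grasp_force: 0.0
```

>>> servo_tool(increments=[[0,0,0,0,0.5],[0,0,0,0,0.5],[0,0,0,0,0.5],[0,0,0,0,0.5],[0,0,0,0,0.5]])

```text
time_s: 7.87
ee_pos: [429.2, -142.1, 62.8]
orientation: [0.763, 0.646, 0.001, 0.001]
wrist_force: [0.9, 1.6, 6.9]
gripper_width: 9.4
grasp_force: 62.5
```

```bash
python3 - <<'E'
from h import *
go(589,250,190,-.145)
E
```

```text
t=7.87 pose [ 429.2 -142.1   62.8] th -0.165 j6 -0.16 -> inc [ 41.29   9.35 -12.71] yaw -0.02
```

In the tool's units: -13.5 cm is -0.135, -12 cm is -0.12.

>>> servo_tool(increments=[[0,0,-0.04,0,0.5],[0,0,-0.08,0,0.5],[0,0,-0.12,0,0.5],[0.02,0.005,-0.135,0,0.5],[0.06,0.014,-0.135,0,0.5]])

```text
time_s: 8.28
ee_pos: [454.0, -87.1, 201.4]
orientation: [0.764, 0.645, 0.002, 0.003]
wrist_force: [1.6, -0.7, -2.7]
gripper_width: 9.2
grasp_force: 61.0
```

In the tool's units: 20 cm is 0.2, 2.7 cm is 0.027, 0.02 rad is 0.0064.

>>> servo_tool(increments=[[0.04,0.009,0,0,0.5],[0.08,0.018,0,0,0.5],[0.12,0.027,0,0,0.5],[0.16,0.036,0,0,0.5],[0.2,0.045,0,0.0064,0.5]])

```text
time_s: 8.7
ee_pos: [529.4, 106.9, 197.1]
orientation: [0.769, 0.639, -0.0, 0.0]
wrist_force: [0.6, -0.8, -1.4]
gripper_width: 9.3
grasp_force: 61.0
```

In the tool's units: 14.5 cm is 0.145, 12 cm is 0.12.

>>> servo_tool(increments=[[0.04,0.009,0,0,0.5],[0.08,0.018,0,0,0.5],[0.12,0.027,0,0,0.5],[0.145,0.035,0,0,0.5],[0.145,0.035,0,0,0.5]])

```text
time_s: 9.12
ee_pos: [592.3, 245.7, 196.9]
orientation: [0.769, 0.64, 0.002, -0.0]
wrist_force: [-0.0, -0.8, -2.0]
gripper_width: 9.5
grasp_force: 61.0
```

>>> servo_tool(increments=[[0,0,0,0,0.5],[0,0,0,0,0.5]])

```text
time_s: 9.28
ee_pos: [589.6, 240.3, 196.4]
orientation: [0.769, 0.639, -0.001, -0.0]
wrist_force: [-0.4, -0.5, -1.9]
gripper_width: 9.4
grasp_force: 61.0
```

```bash
python3 - <<'E'
from h import *
print(monitor.observe()["grasp_force"])
go(588.5,336.5,125,-.145)
E
```

```text
61.034860610961914
t=9.28 pose [589.6 240.3 196.4] th -0.185 j6 0.57 -> inc [ 9.45 -1.86  7.13] yaw -0.04
```

In the tool's units: 9.5 cm is 0.095, -1.9 cm is -0.019, -0.04 rad is -0.0127.

>>> servo_tool(increments=[[0.035,-0.007,0,-0.0064,0.5],[0.07,-0.014,0,-0.0127,0.5],[0.095,-0.019,0.02,-0.0127,0.5],[0.095,-0.019,0.05,-0.0127,0.5],[0.095,-0.019,0.071,-0.0127,0.5]])

```text
time_s: 9.7
ee_pos: [588.4, 337.6, 124.6]
orientation: [0.756, 0.654, -0.0, -0.0]
wrist_force: [0.0, -0.5, -2.3]
gripper_width: 9.1
grasp_force: 60.9
```

>>> servo_tool(increments=[[0,0,0,0,0.5],[0,0,0,0,0.5]])

```text
time_s: 9.87
ee_pos: [588.3, 336.1, 125.2]
orientation: [0.757, 0.654, -0.002, -0.0]
wrist_force: [-0.9, -0.5, -1.1]
gripper_width: 9.1
grasp_force: 60.9
```

```bash
cat >> h.py <<'E'
def hover(name,k,q,zg=62):
    """picture with the expected shoe q=(x,y,yaw) and held foot; prints their predicted pixels"""
    c,im=wrist(name); s,p,r=tool(); ty=r.apply([0,1,0]); th=np.arctan2(ty[1],ty[0])
    if abs(th)>1.57: th-=np.sign(th)*np.pi
    l=L[k]; f=R.from_euler("z",th).apply([[-16,l/2,-zg],[16,l/2,-zg],[-16,l/2,12-zg],[16,l/2,12-zg]])+p
    print("foot far end",proj(c,f).round().tolist())
    sh=R.from_euler("z",q[2]).apply([[-36,l/2+18,16],[36,l/2+18,16],[-36,0,16],[36,0,16]])+[q[0],q[1],0]
    print("shoe far corners, side mids",proj(c,sh).round().tolist())
    go(q[0],q[1],98,q[2])
E
python3 - <<'E'
from h import *
hover("w5","c",(588.5,336.5,-.145))
E
```

```text
foot far end [[285.0, 188.0], [347.0, 188.0], [283.0, 192.0], [350.0, 192.0]]
shoe far corners, side mids [[257.0, 147.0], [372.0, 146.0], [262.0, 242.0], [368.0, 242.0]]
t=9.92 pose [589.5 336.8 126.7] th -0.146 j6 0.66 -> inc [-0.04 -0.09  2.87] yaw -0.001
```

View pics/w5.png

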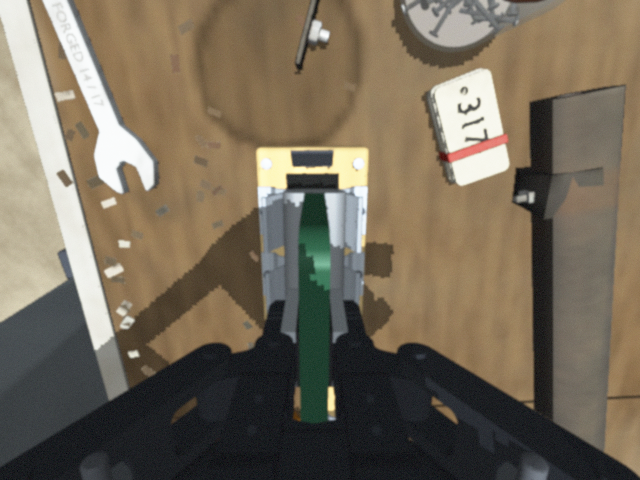

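In the tool's units: 2.7 cm is 0.027, 2 cm is 0.02.

>>> servo_tool(increments=[[0,-0.001,0.01,0,0.5],[0,-0.001,0.02,0,0.5],[0,-0.001,0.027,0,0.5],[0,-0.001,0.027,0,0.5]])

```text
time_s: 10.25
ee_pos: [587.3, 337.4, 97.4]
orientation: [0.757, 0.654, -0.001, -0.0]
wrist_force: [-0.2, -0.1, -3.0]
gripper_width: 9.3
grasp_force: 61.0
```

```bash
python3 - <<'E'
from h import *
print(monitor.observe()["wrist_force"]);go(588.5,336.5,78.4,-.145)
E
```

```text
[-0.2205459  -0.09956421 -2.98886573]
t=10.25 pose [587.3 337.4  97.4] th -0.145 j6 0.66 -> inc [-0.07  0.13  1.9 ] yaw -0.0
```

In the tool's units: 2.1 cm is 0.021, 1.9 cm is 0.019.

>>> servo_tool(increments=[[0,0,0.005,0,0.5],[0,0,0.01,0,0.5],[0,0,0.015,0,0.5],[0,0,0.019,0,0.5],[0,0,0.021,0,0.5]])

```text
time_s: 10.67
ee_pos: [588.5, 338.2, 78.8]
orientation: [0.756, 0.654, 0.0, 0.0]
wrist_force: [-8.8, -4.9, 31.1]
gripper_width: 9.2
grasp_force: 65.8
```

>>> servo_tool(increments=[[0,0,0,0,0.5]])

```text
time_s: 10.75
ee_pos: [588.4, 338.2, 78.9]
orientation: [0.756, 0.654, 0.0, 0.0]
wrist_force: [-4.5, -1.9, 11.1]
gripper_width: 9.1
grasp_force: 62.9
```

In the tool's units: -0.5 cm is -0.005, -0.2 cm is -0.002.

>>> servo_tool(increments=[[0,0,-0.001,0,3],[0,0,-0.001,0,6],[0,0,-0.001,0,6],[0,0,-0.002,0,6],[0,0,-0.005,0,6]])

```text
time_s: 11.17
ee_pos: [588.0, 337.8, 82.4]
orientation: [0.756, 0.654, -0.0, -0.0]
wrist_force: [-0.6, 0.0, -0.4]
gripper_width: 59.6
grasp_force: 0.0
```

In the tool's units: -10 cm is -0.1, -9 cm is -0.09.

>>> servo_tool(increments=[[0,0,-0.02,0,6],[0,0,-0.06,0,8],[0,0,-0.09,0,8],[-0.02,0,-0.1,0,8.5],[-0.06,0,-0.1,0,8.5]])

```text
time_s: 11.58
ee_pos: [582.2, 282.2, 187.2]
orientation: [0.756, 0.655, 0.004, 0.001]
wrist_force: [0.9, -1.3, 0.8]
gripper_width: 84.9
grasp_force: 0.0
```

```bash
python3 - <<'E'
from h import *
go(460.5,-1,150,.21)
E
```

```text
t=11.58 pose [582.2 282.2 187.2] th -0.142 j6 0.59 -> inc [-29.78  -8.06   3.49] yaw -0.352
```

In the tool's units: -20 cm is -0.2, -16 cm is -0.16, -0.25 rad is -0.0796.

>>> servo_tool(increments=[[-0.04,-0.011,0,-0.0159,8.5],[-0.08,-0.022,0,-0.0318,8.5],[-0.12,-0.033,0,-0.0477,8.5],[-0.16,-0.044,0.01,-0.0637,8.5],[-0.2,-0.055,0.02,-0.0796,8.5]])

```text
time_s: 12.0
ee_pos: [496.5, 89.1, 163.9]
orientation: [0.668, 0.744, 0.001, 0.001]
wrist_force: [0.7, -1.1, -0.7]
gripper_width: 85.0
grasp_force: 0.0
```

```bash
python3 - <<'E'
from h import *
go(460.5,-1,150,.21)
E
```

```text
t=12.00 pose [496.5  89.1 163.9] th 0.108 j6 0.07 -> inc [-8.57 -4.56  1.38] yaw -0.102
```

In the tool's units: -8.6 cm is -0.086, -7 cm is -0.07, -0.102 rad is -0.0325.

>>> servo_tool(increments=[[-0.035,-0.018,0.005,-0.0159,8.5],[-0.07,-0.036,0.014,-0.0318,8.5],[-0.086,-0.045,0.014,-0.0325,8.5],[-0.086,-0.045,0.014,-0.0325,8.5],[-0.086,-0.045,0.014,-0.0325,8.5]])

```text
time_s: 12.42
ee_pos: [461.3, -0.6, 149.7]
orientation: [0.631, 0.776, 0.0, 0.0]
wrist_force: [0.7, -0.3, -0.3]
gripper_width: 84.9
grasp_force: 0.0
```

```bash
python3 - <<'E'
from h import *
look("b",(460.5,-1,.21),[("b",(605,166,.03))])
E
```

```text
panel_a conf 0.75 box [288.0, 180.1, 47.1, 129.7] exp [313. 243.] dist 7
panel b [ 4.60062e+02 -1.82000e-01  0.00000e+00  2.14000e-01] 0.046 z -4.3
shoe_a conf 0.87 box [496.1, 1.9, 142.3, 122.2] exp [589.  30.] dist 32
shoe b [6.05067e+02 1.67608e+02 0.00000e+00 2.70000e-02] 0.032
t=12.57 pose [462.2   0.9 149.7] th 0.207 j6 -0.21 -> inc [-0.07 -0.24  8.77] yaw -0.006
```

In the tool's units: 8.7 cm is 0.087, 6 cm is 0.06, -0.006 rad is -0.0019.

>>> servo_tool(increments=[[0,-0.0015,0.03,-0.0019,8.5],[0,-0.0015,0.06,-0.0019,8.5],[0,-0.0015,0.087,-0.0019,8.5],[0,-0.0015,0.087,-0.0019,5],[0,-0.0015,0.087,-0.0019,0.5]])

```text
time_s: 12.98
ee_pos: [459.3, 0.8, 61.7]
orientation: [0.627, 0.779, -0.001, -0.001]
wrist_force: [0.4, 1.0, 0.2]
gripper_width: 63.3
grasp_force: 0.0
```

>>> servo_tool(increments=[[0,0,0,0,0.5],[0,0,0,0,0.5],[0,0,0,0,0.5],[0,0,0,0,0.5],[0,0,0,0,0.5]])

```text
time_s: 13.4
ee_pos: [460.6, -0.0, 63.6]
orientation: [0.628, 0.778, 0.001, 0.001]
wrist_force: [-1.9, 1.7, 9.6]
gripper_width: 9.1
grasp_force: 58.7
```

In the tool's units: -13 cm is -0.13, -12 cm is -0.12.

>>> servo_tool(increments=[[0,0,-0.04,0,0.5],[0,0,-0.08,0,0.5],[0,0,-0.12,0,0.5],[0,0.02,-0.13,0,0.5],[0,0.04,-0.13,0,0.5]])

```text
time_s: 13.82
ee_pos: [501.0, 8.3, 197.1]
orientation: [0.628, 0.778, 0.002, 0.003]
wrist_force: [0.6, -0.2, -2.0]
gripper_width: 9.3
grasp_force: 59.4
```

```bash
python3 - <<'E'
from h import *
print(monitor.observe()["grasp_force"])
go(605,167,150,.03)
E
```

```text
59.405415058135986
t=13.82 pose [501.    8.3 197.1] th 0.212 j6 -0.2 -> inc [13.33 13.47  4.78] yaw 0.182
```

In the tool's units: 13.5 cm is 0.135, 13.3 cm is 0.133, 0.182 rad is 0.0579.

>>> servo_tool(increments=[[0.029,0.028,0,0.0127,0.5],[0.058,0.056,0,0.0255,0.5],[0.087,0.084,0,0.0382,0.5],[0.114,0.112,0,0.0509,0.5],[0.133,0.135,0.01,0.0579,0.5]])

```text
time_s: 14.23
ee_pos: [605.0, 170.0, 184.5]
orientation: [0.697, 0.717, 0.002, 0.001]
wrist_force: [0.8, 0.9, -1.5]
gripper_width: 9.1
grasp_force: 59.5
```

In the tool's units: 6 cm is 0.06, 3 cm is 0.03.

>>> servo_tool(increments=[[0,0,0.03,0,0.5],[0,0,0.06,0,0.5],[0,0,0.06,0,0.5],[0,0,0.06,0,0.5]])

```text
time_s: 14.57
ee_pos: [601.3, 166.5, 121.3]
orientation: [0.696, 0.718, -0.002, -0.001]
wrist_force: [1.0, -0.2, -0.9]
gripper_width: 9.0
grasp_force: 59.2
```

```bash
python3 - <<'E'
from h import *
hover("w6","b",(605,167,.03))
E
```

```text
foot far end [[286.0, 208.0], [348.0, 208.0], [285.0, 214.0], [350.0, 214.0]]
shoe far corners, side mids [[263.0, 164.0], [378.0, 164.0], [267.0, 244.0], [374.0, 244.0]]
t=14.62 pose [602.6 166.7 123. ] th 0.031 j6 0.24 -> inc [0.02 0.24 2.5 ] yaw 0.001
```

View pics/w6.png

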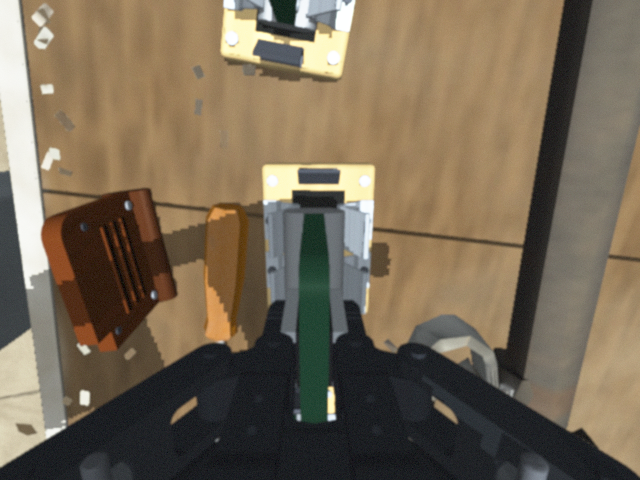

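In the tool's units: 2.4 cm is 0.024, 0.18 cm is 0.0018.

>>> servo_tool(increments=[[0,0.0018,0.005,0,0.5],[0,0.0018,0.015,0,0.5],[0,0.0018,0.024,0,0.5],[0,0.0018,0.024,0,0.5]])

```text
time_s: 14.95
ee_pos: [603.6, 166.6, 97.1]
orientation: [0.696, 0.718, -0.001, -0.001]
wrist_force: [-1.0, 0.9, -2.3]
gripper_width: 9.2
grasp_force: 59.5
```

```bash
python3 - <<'E'
from h import *
print(monitor.observe()["wrist_force"]);go(605,167,79,.03)
E
```

```text
[-0.95978813  0.87465683 -2.25253029]
t=14.95 pose [603.6 166.6  97.1] th 0.031 j6 0.24 -> inc [0.04 0.14 1.81] yaw 0.001
```

>>> servo_tool(increments=[[0,0,0.005,0,0.5],[0,0,0.01,0,0.5],[0,0,0.015,0,0.5],[0,0,0.019,0,0.5],[0,0,0.021,0,0.5]])

```text
time_s: 15.37
ee_pos: [604.6, 167.0, 79.4]
orientation: [0.696, 0.718, -0.0, -0.0]
wrist_force: [-15.4, -4.5, 47.9]
gripper_width: 9.5
grasp_force: 66.4
```

>>> servo_tool(increments=[[0,0,0,0,0.5]])

```text
time_s: 15.45
ee_pos: [604.5, 166.9, 79.4]
orientation: [0.696, 0.718, -0.0, -0.0]
wrist_force: [-9.2, -3.0, 24.4]
gripper_width: 9.3
grasp_force: 63.4
```

In the tool's units: -0.5 cm is -0.005, -0.2 cm is -0.002.

>>> servo_tool(increments=[[0,0,-0.001,0,3],[0,0,-0.002,0,6],[0,0,-0.002,0,6],[0,0,-0.002,0,6],[0,0,-0.005,0,6]])

```text
time_s: 15.87
ee_pos: [604.2, 166.9, 81.6]
orientation: [0.696, 0.718, -0.0, -0.0]
wrist_force: [-1.0, 0.3, -0.3]
gripper_width: 60.0
grasp_force: 0.0
```

In the tool's units: -11 cm is -0.11, -10 cm is -0.1.

>>> servo_tool(increments=[[0,0,-0.02,0,6],[0,0,-0.06,0,8],[0,0,-0.1,0,8],[-0.02,-0.01,-0.11,0,8.5],[-0.06,-0.02,-0.11,0,8.5]])

```text
time_s: 16.28
ee_pos: [589.2, 109.2, 196.7]
orientation: [0.695, 0.719, 0.004, 0.002]
wrist_force: [0.8, -1.7, -0.2]
gripper_width: 85.2
grasp_force: 0.0
```

```bash
python3 - <<'E'
from h import *
go(435.5,-302.5,150,-.16)
E
```

```text
t=16.28 pose [589.2 109.2 196.7] th 0.034 j6 0.15 -> inc [-40.63 -16.81   4.44] yaw 0.194
```

In the tool's units: -19 cm is -0.19, -15.2 cm is -0.152, 0.13 rad is 0.0414.

>>> servo_tool(increments=[[-0.038,-0.016,0,0,8.5],[-0.076,-0.032,0,0.0095,8.5],[-0.114,-0.048,0,0.0191,8.5],[-0.152,-0.064,0,0.0318,8.5],[-0.19,-0.08,0,0.0414,8.5]])

```text
time_s: 16.7
ee_pos: [511.4, -87.5, 192.5]
orientation: [0.742, 0.671, 0.0, 0.0]
wrist_force: [1.5, -1.0, 0.6]
gripper_width: 84.5
grasp_force: 0.0
```

In the tool's units: -19 cm is -0.19, -15.2 cm is -0.152, 0.06 rad is 0.0191.

>>> servo_tool(increments=[[-0.038,-0.01,0.005,0,8.5],[-0.076,-0.02,0.01,0.0095,8.5],[-0.114,-0.031,0.02,0.0191,8.5],[-0.152,-0.042,0.03,0.0191,8.5],[-0.19,-0.053,0.04,0.0191,8.5]])

```text
time_s: 17.12
ee_pos: [440.0, -271.5, 152.3]
orientation: [0.761, 0.649, 0.0, 0.0]
wrist_force: [1.1, -0.1, -0.3]
gripper_width: 84.7
grasp_force: 0.0
```

```bash
python3 - <<'E'
from h import *
go(435.5,-302.5,150,-.16)
E
```

```text
t=17.12 pose [ 440.  -271.5  152.3] th -0.159 j6 -0.4 -> inc [-3.13  0.05  0.23] yaw 0.001
```

In the tool's units: -3 cm is -0.03, 0.05 cm is 0.0005.

>>> servo_tool(increments=[[-0.025,0.0005,0.002,0,8.5],[-0.03,0.0005,0.002,0,8.5],[-0.03,0.0005,0.002,0,8.5],[-0.03,0.0005,0.002,0,8.5]])

```text
time_s: 17.45
ee_pos: [436.6, -299.2, 150.4]
orientation: [0.761, 0.648, 0.0, -0.0]
wrist_force: [0.2, -0.2, 0.4]
gripper_width: 85.1
grasp_force: 0.0
```

```bash
python3 - <<'E'
from h import *
look("a",(435.5,-302.5,-.16),[("a",(573.7,-178,.048))])
E
```

```text
panel_a conf 0.58 box [291.7, 201.2, 44.8, 102.7] exp [313. 247.] dist 5
panel a [ 4.34479e+02 -3.02409e+02  0.00000e+00 -1.68000e-01] 0.045 z -4.7
shoe_a conf 0.82 box [429.8, 0.0, 154.8, 99.5] exp [498.  17.] dist 26
shoe a [ 5.73744e+02 -1.77189e+02  0.00000e+00  3.50000e-02] 0.06
t=17.60 pose [ 437.  -298.3  150.6] th -0.158 j6 -0.44 -> inc [-0.45 -0.19  8.86] yaw 0.01
```

In the tool's units: 8.8 cm is 0.088, 6 cm is 0.06, 0.01 rad is 0.0032.

>>> servo_tool(increments=[[-0.004,-0.0017,0.03,0.0032,8.5],[-0.004,-0.0017,0.06,0.0032,8.5],[-0.004,-0.0017,0.088,0.0032,8.5],[-0.004,-0.0017,0.088,0.0032,5],[-0.004,-0.0017,0.088,0.0032,0.5]])

```text
time_s: 18.02
ee_pos: [433.9, -301.8, 61.8]
orientation: [0.764, 0.645, -0.0, -0.002]
wrist_force: [0.1, 0.2, 0.8]
gripper_width: 63.2
grasp_force: 0.0
```

>>> servo_tool(increments=[[0,0,0,0,0.5],[0,0,0,0,0.5],[0,0,0,0,0.5],[0,0,0,0,0.5],[0,0,0,0,0.5]])

```text
time_s: 18.43
ee_pos: [434.9, -303.7, 63.7]
orientation: [0.764, 0.645, 0.0, 0.001]
wrist_force: [-1.0, 1.1, 7.2]
gripper_width: 9.4
grasp_force: 59.2
```

In the tool's units: -12 cm is -0.12, -8 cm is -0.08.

>>> servo_tool(increments=[[0,0,-0.04,0,0.5],[0,0,-0.08,0,0.5],[0,0,-0.12,0,0.5],[0.01,0.02,-0.12,0,0.5],[0.03,0.04,-0.12,0,0.5]])

```text
time_s: 18.85
ee_pos: [480.2, -282.5, 186.3]
orientation: [0.765, 0.644, 0.001, 0.003]
wrist_force: [0.4, 0.0, -1.8]
gripper_width: 9.4
grasp_force: 59.1
```

```bash
python3 - <<'E'
from h import *
print(monitor.observe()["grasp_force"])
go(574,-178,125,.045)
E
```

```text
59.10736439298489
t=18.85 pose [ 480.2 -282.5  186.3] th -0.171 j6 -0.36 -> inc [11.92  7.42  6.14] yaw -0.216
```

In the tool's units: 11.7 cm is 0.117, 9.6 cm is 0.096, -0.216 rad is -0.0688.

>>> servo_tool(increments=[[0.032,0.02,0,-0.0159,0.5],[0.064,0.04,0,-0.0318,0.5],[0.096,0.06,0,-0.0509,0.5],[0.117,0.074,0.01,-0.0688,0.5],[0.117,0.074,0.03,-0.0688,0.5]])

```text
time_s: 19.27
ee_pos: [576.4, -174.6, 155.0]
orientation: [0.688, 0.726, 0.002, 0.003]
wrist_force: [0.5, -0.5, -1.7]
gripper_width: 9.3
grasp_force: 59.0
```

>>> servo_tool(increments=[[0,0,0.03,0,0.5],[0,0,0.03,0,0.5],[0,0,0.03,0,0.5]])

```text
time_s: 19.52
ee_pos: [570.1, -177.1, 121.6]
orientation: [0.69, 0.724, -0.001, -0.002]
wrist_force: [0.5, -0.1, -1.4]
gripper_width: 9.3
grasp_force: 58.9
```

```bash
python3 - <<'E'
from h import *
hover("w7","a",(573.8,-177.8,.045))
E
```

```text
foot far end [[286.0, 228.0], [346.0, 228.0], [285.0, 234.0], [348.0, 235.0]]
shoe far corners, side mids [[264.0, 182.0], [377.0, 182.0], [266.0, 246.0], [373.0, 246.0]]
t=19.57 pose [ 571.2 -177.6  123. ] th 0.047 j6 -0.35 -> inc [-0.03  0.26  2.5 ] yaw 0.002
```

View pics/w7.png

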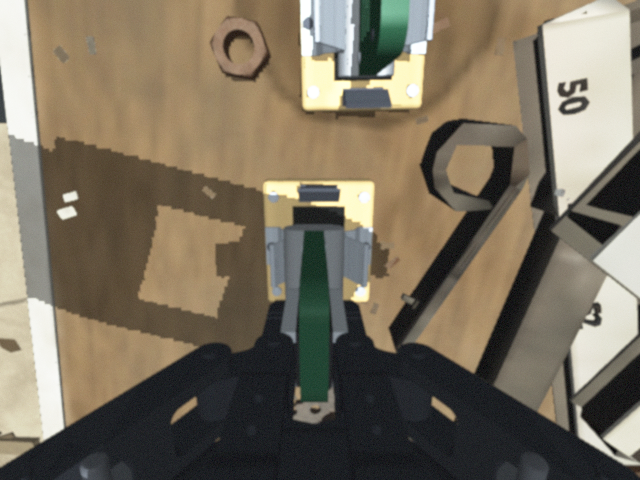

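In the tool's units: 2.4 cm is 0.024, 1.5 cm is 0.015.

>>> servo_tool(increments=[[0,0.002,0.005,0,0.5],[0,0.002,0.015,0,0.5],[0,0.002,0.024,0,0.5],[0,0.002,0.024,0,0.5]])

```text
time_s: 19.9
ee_pos: [572.5, -177.5, 97.0]
orientation: [0.69, 0.723, -0.0, -0.001]
wrist_force: [0.6, -0.1, -0.8]
gripper_width: 9.4
grasp_force: 59.1
```

```bash
python3 - <<'E'
from h import *
print(monitor.observe()["wrist_force"]);go(573.8,-178,79.5,.045)
E
```

```text
[ 0.63411504 -0.0720712  -0.82022227]
t=19.90 pose [ 572.5 -177.5   97. ] th 0.047 j6 -0.35 -> inc [-0.06  0.13  1.75] yaw 0.002
```

In the tool's units: 2 cm is 0.02, 1.8 cm is 0.018.

>>> servo_tool(increments=[[0,0.0005,0.005,0,0.5],[0,0.0005,0.01,0,0.5],[0,0.0005,0.015,0,0.5],[0,0.0005,0.018,0,0.5],[0,0.0005,0.02,0,0.5]])

```text
time_s: 20.32
ee_pos: [573.7, -177.3, 79.7]
orientation: [0.69, 0.724, -0.0, -0.0]
wrist_force: [-13.2, 3.9, 44.2]
gripper_width: 9.3
grasp_force: 65.5
```

>>> servo_tool(increments=[[0,0,0,0,0.5]])

```text
time_s: 20.4
ee_pos: [573.7, -177.3, 79.7]
orientation: [0.69, 0.724, -0.0, -0.0]
wrist_force: [-6.7, 2.3, 18.7]
gripper_width: 9.5
grasp_force: 62.0
```

Seated at 63.7 + 16. Release, retreat clear of all views, and check.

In the tool's units: -0.5 cm is -0.005, -0.2 cm is -0.002.

>>> servo_tool(increments=[[0,0,-0.001,0,3],[0,0,-0.002,0,6],[0,0,-0.002,0,6],[0,0,-0.002,0,6],[0,0,-0.005,0,6]])

```text
time_s: 20.82
ee_pos: [573.5, -177.2, 82.7]
orientation: [0.69, 0.724, -0.0, -0.0]
wrist_force: [0.7, -0.2, -0.2]
gripper_width: 60.0
grasp_force: 0.0
```

In the tool's units: -16 cm is -0.16, -13 cm is -0.13.

>>> servo_tool(increments=[[0,0,-0.02,0,6],[0,0,-0.06,0,8],[0,0,-0.1,0,8],[0,-0.02,-0.13,0,8.5],[0,-0.06,-0.16,0,8.5]])

```text
time_s: 21.23
ee_pos: [523.1, -180.2, 241.3]
orientation: [0.69, 0.724, 0.001, 0.002]
wrist_force: [-0.2, -0.8, 1.4]
gripper_width: 84.9
grasp_force: 0.0
```

In the tool's units: -9 cm is -0.09, -6 cm is -0.06.

>>> servo_tool(increments=[[-0.03,-0.02,0,0,8.5],[-0.06,-0.04,0,0,8.5],[-0.09,-0.06,0,0,8.5],[-0.09,-0.06,0,0,8.5],[-0.09,-0.06,0,0,8.5]])

```text
time_s: 21.65
ee_pos: [464.0, -273.9, 238.6]
orientation: [0.691, 0.722, 0.0, 0.0]
wrist_force: [-0.2, 0.7, 0.5]
gripper_width: 84.9
grasp_force: 0.0
```

```bash
python3 - <<'E'
from h import *
print(monitor.observe()["wrist_force"])
im=get_image("scene"); cv2.imwrite("pics/s2.png",cv2.resize(im[140:360,200:480],None,fx=2.7,fy=2.7,interpolation=cv2.INTER_CUBIC))
cs=calibration("scene"); S=cut_out("panel_a","scene"); 
import copy
get_image("top"); ct=calibration("top"); 
for k,g in dict(a=(574,-178,.045),b=(605,167,.03),c=(588.5,337,-.145),d=(591,-17,.065)).items():
    try:
        m=seg("panel_a",ct,g[:2],60,"top"); mm=seg("panel_a",cs,g[:2],60,"scene")
        print(k,fit([(ct,m),(cs,mm)],model("panel",L[k]),(g[0],g[1],16,g[2])))
    except Exception as e: print(k,e)
E
```

```text
[-0.16422775  0.65132312  0.51036385]
panel_a conf 0.62 box [321.1, 195.2, 51.2, 18.5] exp [425. 213.] dist 77
panel_a conf 0.95 box [376.7, 247.0, 26.7, 39.2] exp [392. 264.] dist 2
a (array([ 5.72070436e+02, -1.74578784e+02,  1.48068792e+01,  6.37080869e-02]), np.float64(0.6002881526947021))
panel_a conf 0.77 box [244.3, 191.8, 34.0, 11.9] exp [258. 195.] dist 1
panel_a conf 0.97 box [301.3, 177.6, 20.4, 40.1] exp [313. 194.] dist 2
b (array([ 6.05494678e+02,  1.68263968e+02,  1.42206914e+01, -6.37292857e-03]), np.float64(0.2610151767730713))
panel_a conf 0.91 box [150.2, 193.4, 51.6, 20.8] exp [175. 202.] dist 2
panel_a conf 0.96 box [264.9, 154.9, 18.5, 40.3] exp [275. 171.] dist 1
c (array([ 5.88860107e+02,  3.41847984e+02,  1.21307695e+01, -1.74536969e-01]), np.float64(0.30175477266311646))
panel_a conf 0.62 box [321.1, 195.2, 51.2, 18.5] exp [347. 203.] dist 2
panel_a conf 0.68 box [334.2, 207.1, 33.9, 48.6] exp [352. 227.] dist 3
d (array([ 5.93076241e+02, -1.77630371e+01,  1.30471268e+01,  7.44727888e-02]), np.float64(0.2384461760520935))
```

View pics/s2.png

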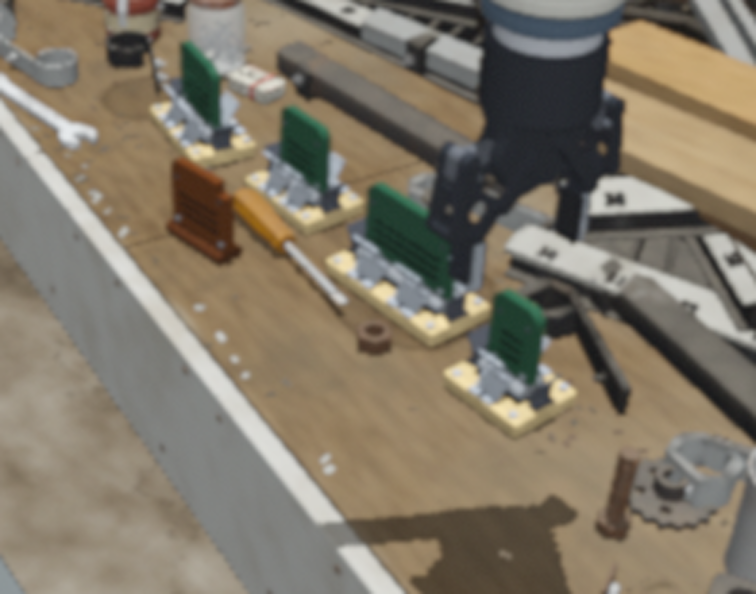

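The picture shows the four panels upright in their shoes, at about (200,85), (305,150), (410,240) and (517,335). The scrap panel still stands at (202,210), and the arm is clear. The fitted heights are 12–15 mm, which matches the 16 mm seat.

```bash
python3 -c "
from plant import *
print(workorder.sign_off())"
```

```text
the job is handed in; nothing more can be done
None
```

All four green panels are pressed home in the shoes of their own lengths, the scrap panel is still standing where it was, and the job was handed in at about 22 s on the robot's clock.

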